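# Slide a flat cover to the bench edge and cover the treat jar

### The arm

A 7-joint arm with a two-finger parallel gripper is mounted at the origin on the work surface. World frame = base frame: x ahead of the robot, y to its left, z up, the work surface at z = 0. Lengths are in m, angles in rad, forces in N, time in s.
With the tool pointing down it reaches from about 0.4 to 0.85 m from the base axis. Payload 6.9 kg.
Tool frame: the origin (TCP) lies midway between the tips of the shut fingers; the grasp point (between the pads) lies behind it (ctrl.pinch_z is the z of the grasp point in the tool frame, in m); z points along the fingers, y is the direction in which the jaws open and shut (so a half turn about z gives the same grasp; the last joint's range is limited). The gripper opens to 85 mm and grips with 20 to 120 N. Pads are 22 mm wide; open, the fingers measure 114 mm over their backs; the gripper's body (76 mm by 85 mm) begins 54 mm behind the grasp point. The pads swing forward as they close: fully open they stand 13 mm farther back than shut.
Start: joints at [-1.054, 0.507, -0.238, 1.5, 0.126, 1.149, -0.155], TCP at [0.25, 0.573, 0.231] pointing down, gripper open.
Joint ranges: [-3.08, 3.08], [-0.24, 2.05], [-1.43, 1.35], [0, 2.5], [-1.52, 4.66], [0.17, 1.96], [-2.89, 2.89]. Speed limits (rad/s): [2.39, 2.39, 3.14, 3.14, 3.14, 3.14, 3.14].

### API

Orientations are given as a unit quaternion [w, x, y, z].
In Python, from station import ctrl, get_state, vision, ticket, models gives the robot as it stands. Calls block until the motion is done:
- ctrl.movep(position, orientation): joint-space move of the TCP to a pose.
- ctrl.movel(position, frame=None, max_speed=0.15): straight line of the TCP; frame=None keeps the orientation; max_speed is the mean speed in m/s.
- ctrl.set_joints(angles): joint-space move.
- ctrl.ungrasp() and ctrl.close_gripper(force=None): open the fingers fully, or close them until they stop; force is the grip in N (None keeps the last).
- ctrl.pause(seconds).
- ctrl.ik(position, orientation): joint angles nearest the present ones, or None.
- get_state(): the state.
- vision.grab_frame(name): name is "scene" or "top"; returns (picture, depth): 420x560x3 uint8, blue, green, red; 420x560 float32, m along the optical axis (not along the pixel's ray), 0 where there is no reading.
- vision.camera_info(name): a dict with "mtx" (3x3 intrinsics, pixels), "R" (3x3) and "t" (3): a world point X has camera coordinates R X + t. Camera axes: x right, y down, z forward; pixel columns grow to the right and rows downward; lengths in m; the calibration is good to about 2 mm. A picture is of the moment at which its call begins. camera_info takes no time and is no camera call.
A pose or a line that the arm cannot do raises ctrl.Unreachable and nothing moves.
- ticket.close_job(): hands the job in, once; it reports no verdict.
Trained networks look in the newest picture that a camera, given by its name, has taken for a name from the list of things; names that differ only in an ending like _2 or _b are one class to them, and where a whole thing is asked for, a point or a joint stands for the part that bears it (a point fixed in the world has none). Each returns a list of dicts, best first, with "p" (0 to 1); they miss things now and then, are a little off and sometimes report something else, mostly with a low value. They report only what shows in the picture. A call takes as long as a camera call. They do not tell look-alikes from the thing itself.
- models.recognise(camera, target): "point" ([column, row] in pixels, amid what is visible of it).
- models.masks_of(camera, target): "mask" (420x560 bool, what is visible of it) and "point" ([column, row] in pixels, amid what is visible of it).
The state is a dict: "time": time; "qpos": joint angles; "qd": joint speeds; "tau": joint torques, N m; "tcp_pos": TCP position; "eef_rot": TCP orientation; "contact_force": force on the tool from outside, world axes, zero at the start; "wrist_torque": the same for the moment, N m; "width": finger opening in m.
Only numpy, scipy, OpenCV 4.12 (cv2) and the standard library are available. Lean on these libraries where they do the work, as an engineer would, in place of code of your own. Each camera call takes 0.05 s, during which the arm holds its last target.

### The job

Put the thin flat cover on the glass treat jar. Do not pick it up where it lies: pressing gently from above, slide it flat over the steel bench until its finger tab sticks out well beyond the front edge, then pick it up by the tab, lay it gently and level on the jar so that the mouth is fully covered, and let go. Leave the jar standing where it is and do not disturb the bowl, comb, chew bone and latch.

Things in the scene. Friction and masses are not known exactly. Their poses are not given: they have to be found in the camera images.
- bench_edge (a point): Middle of the top front edge of the fixed steel drawer unit used as a bench (280 deep x 580 wide x 90 mm high, level top at this point's height). Bench axes: x to its back, away from the robot; y left along the front edge; z up. The top spreads to +x; the front drops straight down here. A pull lip stands 11 mm out of the front, 54 mm or more below the top
- cover_center (a point): Disc centre, in mid-thickness, of the loose flat white plastic jar cover: a disc 90 mm across, 3 mm thick all over, with a flat finger tab 30 mm wide towards its own -x that ends, rounded, 90 mm from this point. About 60 g, balances 10 mm from here towards the tab. Lies flat, tab roughly to the front. Slides under fingertips pressing 4 to 8 N; over 35 N on the bench scratches it: touch down slowly
- cover_tab (a point): Grip point of the tab, in mid-thickness, 68 mm from the disc's centre along the cover's -x (22 mm short of the tab's end); the tab's straight parallel sides are 30 mm apart here
- cover_tip (a point): The tab's outermost point, 90 mm from the disc's centre along the cover's -x, in mid-thickness
- jar_rim (a point): Centre of the open mouth of the empty glass treat jar, at the height of its flat rim, z up: 76 mm outer diameter at the rim, walls 5 mm, 85 mm high, 0.4 kg, standing loose on the bench left or right of the cover. Not to be pressed from above by the cover with more than 25 N
- bowl: Steel food bowl (110 mm across, 45 mm high), origin at the centre of its underside; stands on the bench on the other side of the cover. Leave alone
- comb: Flat blue plastic grooming comb (32 x 170 x 5 mm, long in its y), origin at its underside centre; at the back of the bench. Leave alone
- bone: Hard silicone chew bone (50 x 108 x 28 mm, long in its y), origin at its underside centre; at the back of the bench. Leave alone
- latch: Small plastic carrier latch (35 x 83 x 26 mm high), origin at its underside; near the left front corner of the bench. Leave alone
Not all that is in view belongs to the job. Of the things that look like the part that bears cover_center, the largest one is meant. Of the things shaped like the part that bears jar_rim, the clear glass one is meant.

How it is judged:
On the way, in this order (a step that is already met when the one before it is completed fails the run):
1. the cover has been slid until the end of its tab stands at least 30 mm out over the bench's front edge, the cover still lying flat on the bench (x of cover_tip in the frame of bench_edge below -0.03 m and z of cover_center in the frame of bench_edge below 0.005 m and angle between cover_center's own z axis and vertical below 0.06 rad and contact force between cover and bench above 0.05 N), for 0.2 s.
2. the cover is held in the fingers and lifted clear of the bench by 20 mm (z of cover_center in the frame of bench_edge above 0.02 m and contact force between cover and the fingers above 1 N), for 0.2 s.
At the end, for the whole second after the job is handed in: The cover lies level (within 0.06 rad) and still on the rim of the upright jar, its disc centred within 10 mm so that the mouth is fully covered; the jar still stands on the bench (horizontal distance between cover_center and jar_rim below 0.01 m and angle between cover_center's own z axis and vertical below 0.06 rad and contact force between cover and jar above 0.05 N and angle between jar_rim's own z axis and vertical below 0.05 rad and z of jar_rim in the frame of bench_edge above 0.08 m and linear speed of each of cover, jar below 0.02 m/s); the robot touches nothing.
It fails at once if the cover is pressed onto the bench with more than 35 N (contact force between cover and bench above 35 N).
It fails at once if the cover is lifted off the bench while its tab is still inside the front edge (x of cover_tip in the frame of bench_edge above 0 m and z of cover_center in the frame of bench_edge between 0.008 and 0.04 m).
It fails at once if the cover falls off the bench (z of cover_center in the frame of bench_edge below -0.02 m).
It fails at once if the cover is pressed or dropped onto the jar with more than 25 N (contact force between cover and jar above 25 N).
It fails at once if the jar is shifted by more than 20 mm, or the bowl, comb, chew bone or latch by more than 15 mm (distance of jar_rim from where it was at the start of the episode above 0.02 m or distance of any of bowl, comb, bone, latch from where it was at the start of the episode above 0.015 m).
It also fails if it takes over 64 s, if anything falls off the work surface, if the arm or the gripper's body presses on something with over 40 N, if the wrist force passes 120 N, or if a joint passes its speed limit or range.

## Working session

There is one attempt and no reset: what is moved stays moved. The work goes in short steps, each a Python script; the robot and the scene stay as the last script left them, time stands still between calls to the robot, and variables do not carry over. Pictures are saved under pics/ and viewed, and the job is handed in when it is done.

```bash
ls; mkdir -p pics; python3 - <<'E'
from station import ctrl, get_state, vision, ticket, models
import cv2, numpy as np
s=get_state(); print(s, ctrl.pinch_z)
for n in ("scene","top"):
    im,d=vision.grab_frame(n); cv2.imwrite(f"pics/{n}0.png",im); np.save(f"pics/{n}0.npy",d)
    i=vision.camera_info(n); print(n,i, -i["R"].T@i["t"])
    for t in ("cover_center","cover_tab","cover_tip","jar_rim","bench_edge","bowl"):
        print(t,[(r["p"],r["point"]) for r in models.recognise(n,t)])
E
```

```text
pics
{'time': 0.0, 'qpos': array([-1.05350442,  0.50833325, -0.23754041,  1.5011384 ,  0.12569432,
        1.14887267, -0.1548065 ]), 'qd': array([ 1.20771323e-03, -1.98560773e-03,  2.37259082e-04,  3.49406689e-04,
        4.59325921e-04, -6.47127465e-04,  9.71168155e-05]), 'tau': array([ 1.76414464e-04, -6.20593071e+01, -2.18647510e+00, -2.49656081e+01,
        1.28417200e-02,  1.19872898e-02, -1.36739584e-05]), 'tcp_pos': array([0.25001946, 0.57227145, 0.23043112]), 'eef_rot': array([-1.71367851e-04,  2.04433050e-01,  9.78880152e-01, -8.64291495e-04]), 'contact_force': array([ 0.03888075, -0.58311881,  0.4046538 ]), 'wrist_torque': array([ 0.00575461, -0.00196573,  0.02278392]), 'width': 0.08529318071969566} -0.0187
scene {'mtx': array([[431.92762133,   0.        , 282.39360701],
       [  0.        , 431.92762133, 209.49147046],
       [  0.        ,   0.        ,   1.        ]]), 'R': array([[-0.08247847,  0.99644293, -0.01728544],
       [ 0.79634464,  0.05546767, -0.60229441],
       [-0.59919322, -0.06344149, -0.79808687]]), 't': array([-0.02753914, -0.40571261,  1.2419427 ])}
[... 559 characters left out ...]
0.        ,   0.        ,   1.        ]]), 'R': array([[ 0.01710071, -0.99984286, -0.00467128],
       [-0.97192452, -0.01552632, -0.23478003],
       [ 0.23467061,  0.00855504, -0.9720373 ]]), 't': array([0.06014114, 0.61143803, 0.92858442])} [0.37533168 0.061681   1.04645307]
cover_center [(0.84, [316.9, 318.9]), (0.72, [307.8, 217.8]), (0.7, [249.6, 328.9]), (0.18, [238.3, 192.5])]
cover_tab [(0.85, [315.0, 319.8]), (0.79, [252.1, 327.6]), (0.61, [307.5, 214.9])]
cover_tip [(0.94, [250.3, 329.2]), (0.77, [307.3, 213.6]), (0.76, [314.8, 319.2])]
jar_rim [(0.85, [158.6, 214.0]), (0.61, [240.4, 194.3])]
bench_edge [(0.92, [333.2, 209.4])]
bowl [(0.92, [420.0, 194.0]), (0.51, [381.6, 153.6])]
```

View pics/scene0.png

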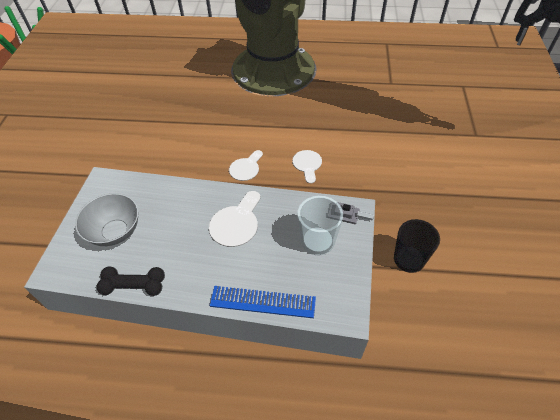

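View pics/top0.png

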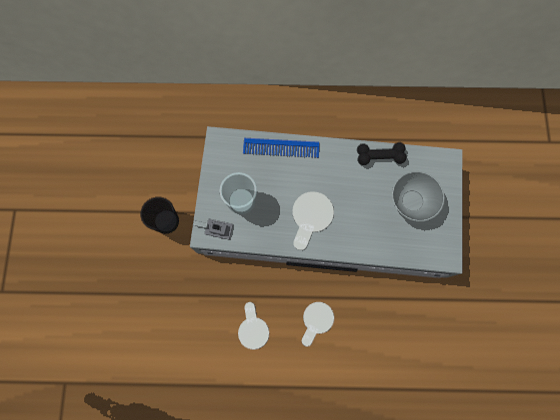

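Candidates for the cover in the top view are the bench cover (313,212), and two smaller loose ones on the table (254,333) and (318,318). I'll take the bench one, which is the largest. Candidates for the jar are the clear glass (238,190) and the dark one (158,214), and I'll take the clear glass.

```bash
cat > h.py <<'E'
from station import ctrl, get_state, vision, ticket, models
import cv2, numpy as np
def px2plane(cam,uv,z):
    i=vision.camera_info(cam); uv=np.atleast_2d(np.asarray(uv,float))
    r=np.c_[uv,np.ones(len(uv))]@np.linalg.inv(i["mtx"]).T@i["R"]
    c=-i["R"].T@i["t"]; return c+r*((z-c[2])/r[:,2])[:,None]
def cloud(cam,d):
    i=vision.camera_info(cam); v,u=np.mgrid[:d.shape[0],:d.shape[1]]
    p=np.stack([u,v,np.ones_like(u)],-1)@np.linalg.inv(i["mtx"]).T*d[...,None]
    return (p-i["t"])@i["R"]
def proj(cam,X):
    i=vision.camera_info(cam); q=(np.atleast_2d(X)@i["R"].T+i["t"])@i["mtx"].T
    return q[:,:2]/q[:,2:]
E
python3 - <<'E'
from h import *
im,d=vision.grab_frame("top"); P=cloud("top",d)
cv2.imwrite("pics/crop1.png",cv2.resize(im[120:360,130:480],None,fx=2.2,fy=2.2,interpolation=cv2.INTER_CUBIC))
zz=P[...,2]
b=((zz>0.08)&(zz<0.1)&(d>0)).astype(np.uint8)
n,l,st,c=cv2.connectedComponentsWithStats(b); k=1+np.argmax(st[1:,4]); m=(l==k)
print("bench z",np.median(zz[m]), st[k])
pts=P[m][:,:2].astype(np.float32); print(cv2.minAreaRect(pts))
print(cv2.boxPoints(cv2.minAreaRect(pts)))
for mm in models.masks_of("top","cover_center"):
    q=P[mm["mask"]]; print(mm["p"],mm["point"],mm["mask"].sum(),np.median(q,0))
    w=px2plane("top",np.argwhere(mm["mask"])[:,::-1],np.median(q[:,2]))[:,:2].astype(np.float32)
    print(cv2.minAreaRect(w))
for mm in models.masks_of("top","jar_rim"):
    q=P[mm["mask"]]; print("jar",mm["p"],mm["point"],mm["mask"].sum(),np.median(q,0), np.percentile(q[:,2],[5,50,95]))
E
```

```text
bench z 0.09080598118742415 [  190   126   272   148 28279]
((0.6506362557411194, -0.04814404249191284), (0.580700159072876, 0.2822045385837555), 85.3895492553711)
[[ 0.48665202 -0.32621273]
 [ 0.7679434  -0.34889653]
 [ 0.8146205   0.22992465]
 [ 0.5333291   0.25260845]]
0.87 [305.3, 216.9] 1582 [ 0.60724766 -0.00454134  0.09357268]
((0.6014039516448975, 0.0018583163619041443), (0.08820199221372604, 0.12740042805671692), 45.83573532104492)
0.84 [252.0, 329.4] 903 [0.36120252 0.11762961 0.00309014]
((0.3674246370792389, 0.12282191216945648), (0.09442929178476334, 0.0684536024928093), 35.60211944580078)
0.74 [317.9, 320.6] 929 [ 0.38567973 -0.02417511  0.00294714]
((0.3777245283126831, -0.030273500829935074), (0.06816840916872025, 0.09612522274255753), 87.59071350097656)
0.48 [382.3, 154.4] 705 [ 0.74322477 -0.16218632  0.11195407]
((0.7447364330291748, -0.1625707745552063), (0.04923851415514946, 0.10662248730659485), 2.5190646648406982)
jar 0.64 [160.9, 214.8] 1039 [0.61410093 0.33680071 0.04915253] [0.00547442 0.04915253 0.08674633]
jar 0.59 [237.7, 192.0] 1180 [0.64802579 0.14659046 0.13623315] [0.09510761 0.13623315 0.17651098]
```

View pics/crop1.png

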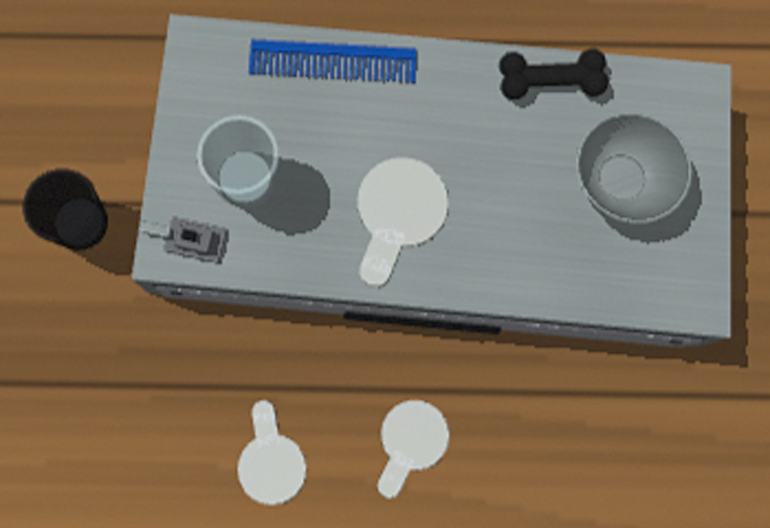

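The close crop confirms it: the bench cover at crop (402,205) is clearly bigger than the two on the table, and its tab points front-left. The jar at crop (237,158) is clear glass, and the other one is black. Next I'll fit exact poses.

```bash
cat >> h.py <<'E'
from scipy.optimize import minimize
def outline(n=80,R=.045,L=.09,w=.015):
    # cover outline with tab along -x (rounded end), approx
    a0=np.arcsin(w/R); a=np.linspace(-np.pi+a0,np.pi-a0,n)
    disc=np.c_[R*np.cos(a),R*np.sin(a)]
    b=np.linspace(np.pi/2,3*np.pi/2,30); tip=np.c_[-(L-w)+w*np.cos(b),w*np.sin(b)]
    return np.r_[disc,tip]
def white(im):
    h=cv2.cvtColor(im,cv2.COLOR_BGR2HSV); return ((h[...,2]>190)&(h[...,1]<30)).astype(np.uint8)
def fitcover(cam,im,p0,z):
    w=white(im); o=outline(); S=4
    # restrict to near component
    c=proj(cam,[[p0[0],p0[1],z]])[0]; roi=np.zeros_like(w); cv2.circle(roi,tuple(int(v) for v in c),75,1,-1); 
    n,l,st,ce=cv2.connectedComponentsWithStats(w*roi); k=1+np.argmin(np.linalg.norm(ce[1:]-c,axis=1)+1e3*(st[1:,4]<300)); w=(l==k).astype(np.uint8)
    W=cv2.resize(w.astype(np.float32),None,fx=S,fy=S,interpolation=cv2.INTER_LINEAR)
    def cost(p):
        cc,s=np.cos(p[2]),np.sin(p[2]); xy=o@np.array([[cc,s],[-s,cc]])+p[:2]
        uv=(proj(cam,np.c_[xy,np.full(len(xy),z)])+.5)*S-.5
        t=np.zeros_like(W); cv2.fillPoly(t,[np.round(uv*16).astype(np.int32)],1.0,shift=4)
        return np.abs(t-W).sum()/W.sum()
    sx=np.array([p0]+[np.array(p0)+e for e in np.diag([.01,.01,.15])])
    r=minimize(cost,p0,method="Nelder-Mead",options=dict(initial_simplex=sx,xatol=1e-5,fatol=1e-6))
    return r.x,r.fun
def fitcircle(uv,cam,z):
    from scipy.optimize import least_squares
    q=px2plane(cam,uv,z)[:,:2]
    r=least_squares(lambda p:np.hypot(q[:,0]-p[0],q[:,1]-p[1])-p[2],[*q.mean(0),.04],loss="soft_l1",f_scale=.001)
    return r.x
E
python3 - <<'E'
from h import *
from scipy import ndimage as nd
ims={n:vision.grab_frame(n) for n in("top","scene")}
z=.0925
for n in ims:
    im,d=ims[n]; print(n,fitcover(n,im,[.608,-.005,-.35],z))
    P=cloud(n,d)
    ms=models.masks_of(n,"jar_rim")
    for m in ms:
        # rim pixels: depth near rim height
        mk=m["mask"]; q=P[mk]; rim=mk&(abs(P[...,2]-.175)<.006)
        print(m["p"],m["point"],rim.sum(), np.percentile(q[:,2],95))
        # hull of rim
        cl=mk.astype(np.uint8)
        if rim.sum()>20:
            pt=P[rim]; print("rim pts mean",pt.mean(0), cv2.minEnclosingCircle(pt[:,:2].astype(np.float32)))
    # bench front edge by image: edge along predicted line
    g=cv2.GaussianBlur(im,(0,0),1).astype(float).mean(2)
    top=(np.abs(P[...,2]-.0908)<.005)&(d>0)
    cv2.imwrite(f"pics/{n}_top.png",top.astype(np.uint8)*255)
    A=np.array([.487,-.326]);B=np.array([.533,.2526]);nx=np.array([.9968,-.0804])
    E=[]
    for t in np.linspace(.15,.9,60):
        b=A+(B-A)*t
        s=np.linspace(-.02,.02,81); L=np.array([[*(b+nx*x),.0908] for x in s]); uv=proj(n,L)
        v=nd.map_coordinates(g,[uv[:,1],uv[:,0]],order=1); gr=np.abs(np.gradient(v)); E.append(s[gr.argmax()])
    E=np.array(E); print("edge offset",np.median(E),np.percentile(E,[20,80]), np.median(E[:20]),np.median(E[-20:]))
E
```

```text
top (array([ 0.61563141, -0.0117361 , -0.35809314]), np.float64(0.07834289222955704))
0.86 [159.5, 217.1] 0 0.08671476169317908
0.81 [238.2, 194.7] 291 0.17668711311848695
rim pts mean [0.63693242 0.14583716 0.17479608] ((0.6372773051261902, 0.14464299380779266), 0.03794976696372032)
edge offset 0.0005000000000000004 [0.    0.001] -0.0002500000000000002 0.0010000000000000009
scene (array([ 0.61579339, -0.01173586, -0.37183459]), np.float64(0.0855070948600769))
0.61 [322.4, 224.0] 420 0.17465408183915454
rim pts mean [0.63858728 0.14496313 0.17336409] ((0.6382506489753723, 0.14568200707435608), 0.03825632110238075)
0.6 [415.7, 243.2] 0 0.08490123962764576
edge offset 0.0019999999999999983 [0.001  0.0025] 0.0015000000000000013 0.0024999999999999988
```

```bash
cat >> h.py <<'E'
def q_yaw(a): return [0,float(np.cos(a/2)),float(np.sin(a/2)),0]
A=np.array([.487,-.326]);B=np.array([.533,.2526]); ex=np.array([.9968,-.0804]); ey=np.array([.0804,.9968]); O=(np.array([.4867,-.3262])+np.array([.5333,.2526]))/2+.001*ex
def bench(p): d=np.asarray(p)[:2]-O; return np.array([d@ex,d@ey])
C0=np.array([.6157,-.0117]); YAW=-.365; JAR=np.array([.6378,.1452])
E
python3 - <<'E'
from h import *
t0=C0-.09*np.array([np.cos(YAW),np.sin(YAW)]); print("tip bench",bench(t0),"c",bench(C0),"jar",bench(JAR))
q=q_yaw(np.pi+YAW)
for p in ([*C0,.11],[*(C0-.075*ex),.094],[.48,.02,.08],[.574,.17,.16],[.574,.17,.25]): print(p,ctrl.ik(p,q))
ctrl.movel([.25,.572,.28]); ctrl.close_gripper(20)
ctrl.movep([*C0,.20],q); ctrl.movel([*C0,.115])
s=get_state(); print(s["time"],s["tcp_pos"],s["contact_force"],s["width"])
E
```

```text
tip bench [0.01595865 0.05878128] c [0.10234365 0.03351796] jar [0.11175817 0.19169272]
[np.float64(0.6157), np.float64(-0.0117), 0.11] [ 0.02361699  0.6022188  -0.07183403  1.68480758  0.05383735  0.8564889
  1.1348956 ]
[np.float64(0.54094), np.float64(-0.0056700000000000006), 0.094] [ 0.01982568  0.52874391 -0.08158725  1.9023858   0.06289994  0.71289225
  1.10752745]
[0.48, 0.02, 0.08] [-0.02781134  0.48042688 -0.09256499  2.0696502   0.07633037  0.59462415
  1.03258103]
[0.574, 0.17, 0.16] [-0.21195363  0.52793938 -0.18410916  1.67431198  0.11363839  0.94979254
  0.76803585]
[0.574, 0.17, 0.25] [-0.21584176  0.44925108 -0.17707178  1.5436516   0.08368109  1.15611899
  0.79635889]
5.4667 [ 0.61626493 -0.01149215  0.11569492] [ 0.0754573   0.09484843 -0.53613196] -1.626267143170525e-05
```

```bash
python3 - <<'E'
from h import *
f0=np.mean([get_state()["contact_force"] for _ in range(3)],0)
ctrl.movel([*C0,.099],max_speed=.03)
f0=get_state()["contact_force"]
z=.099
while z>.088:
    z-=.0005; ctrl.movel([*C0,z],max_speed=.01)
    s=get_state(); f=s["contact_force"]-f0
    print(round(z,4),s["tcp_pos"].round(4),f.round(2),round(s["time"],2))
    if f[2]>4.5: break
E
```

```text
0.0985 [ 0.6157 -0.0117  0.0986] [-1.27 -1.   -0.44] 6.4
0.098 [ 0.6157 -0.0117  0.098 ] [-0.14  0.46  0.32] 6.65
0.0975 [ 0.6157 -0.0117  0.0975] [-0.9   0.29 -0.  ] 6.9
0.097 [ 0.6157 -0.0117  0.0969] [-0.64 -0.62  0.29] 7.15
0.0965 [ 0.6157 -0.0117  0.0965] [-0.66 -0.32  0.74] 7.4
0.096 [ 0.6157 -0.0117  0.096 ] [-0.41 -0.64  0.78] 7.65
0.0955 [ 0.6157 -0.0117  0.0955] [-0.63  0.25 -0.64] 7.9
0.095 [ 0.6157 -0.0117  0.095 ] [-0.22  0.46  0.54] 8.15
0.0945 [ 0.6157 -0.0117  0.0945] [-0.76  0.56  1.36] 8.4
0.094 [ 0.6157 -0.0117  0.0939] [-0.16  0.08 -0.09] 8.65
0.0935 [ 0.6157 -0.0117  0.0935] [-0.96 -0.53  0.32] 8.9
0.093 [ 0.6158 -0.0117  0.0932] [-1.29 -0.49  2.05] 9.15
0.0925 [ 0.6158 -0.0117  0.0932] [-2.6  -0.51  7.53] 9.4
```

```bash
python3 - <<'E'
from h import *
f0=np.array([.3,0,-.3])
z=.0925
for i in range(1,9):
    p=C0-.00925*i*ex
    ctrl.movel([*p,z],max_speed=.02)
    s=get_state(); f=s["contact_force"]-f0
    print(i,round(z,5),(s["tcp_pos"][:2]-p).round(4),s["tcp_pos"][2].round(4),f.round(2),round(s["time"],2))
    if f[2]>8.5: z+=.0002
    elif f[2]<5.5: z-=.00015
    if i==3:
        im,_=vision.grab_frame("top"); print(fitcover("top",im,[*p,YAW],.0925))
        cv2.imwrite("pics/slide3.png",im[120:330,150:430])
im,_=vision.grab_frame("scene"); cv2.imwrite("pics/slide8s.png",im)
im,_=vision.grab_frame("top"); cv2.imwrite("pics/slide8.png",cv2.resize(im[120:330,150:430],None,fx=2.5,fy=2.5))
print(get_state()["contact_force"]-f0)
E
```

```text
1 0.0925 [ 0.0004 -0.    ] 0.0932 [ 0.44 -0.59  5.99] 10.02
2 0.0925 [0.0004 0.    ] 0.0932 [-1.07 -0.17  6.46] 10.63
3 0.0925 [0.0004 0.    ] 0.0931 [-0.59 -0.99  6.89] 11.25
(array([ 0.59035292, -0.00261368, -0.34875098]), np.float64(3.4831035137176514))
4 0.0925 [0.0004 0.    ] 0.0931 [ 0.56 -0.66  6.59] 11.92
5 0.0925 [0.0004 0.    ] 0.0931 [0.28 0.44 6.87] 12.53
6 0.0925 [0.0005 0.    ] 0.0931 [ 1.03 -0.02  7.61] 13.15
7 0.0925 [0.0005 0.0001] 0.0931 [-0.09  0.12  6.51] 13.77
8 0.0925 [0.0005 0.    ] 0.0931 [ 0.8  -0.13  7.22] 14.38
[0.04672669 0.45231871 6.63101494]
```

View pics/slide8.png

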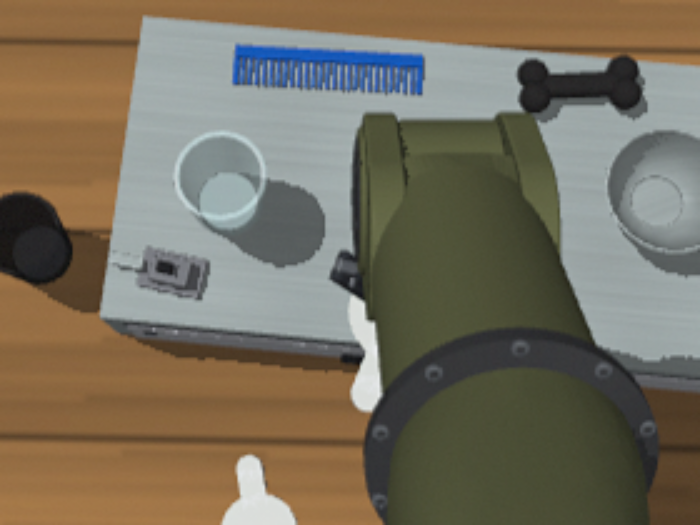

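View pics/slide8s.png

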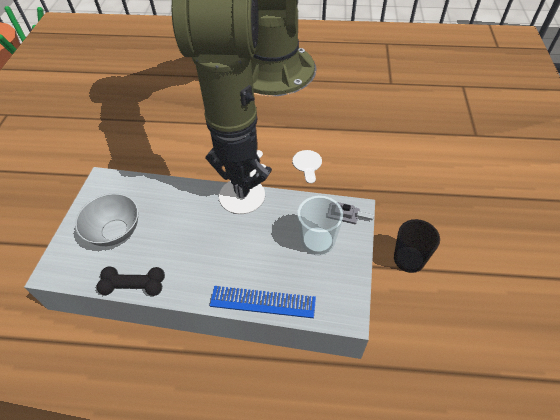

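The cover followed the fingers: the top view shows the tab past the front edge near (367,385), and the scene view shows the disc under the fingers at (240,197). I'll lift off, swing aside and measure it unobstructed.

```bash
python3 - <<'E'
from h import *
p=C0-.074*ex
ctrl.movel([*p,.10],max_speed=.03); ctrl.movel([*p,.22]); ctrl.ungrasp()
ctrl.movel([.47,-.20,.24],max_speed=.3)
for n in("top","scene"):
    im,d=vision.grab_frame(n); cv2.imwrite(f"pics/after_{n}.png",cv2.resize(im[120:360,130:480] if n=="top" else im[100:350,80:430],None,fx=2.2,fy=2.2))
    x,c=fitcover(n,im,[*p,YAW],.0925)
    tip=x[:2]-.09*np.array([np.cos(x[2]),np.sin(x[2])]); print(n,x,c,"tip",bench(tip),"c",bench(x))
    P=cloud(n,d)
    uv=np.round(proj(n,[[*x[:2],.0925]])[0]).astype(int); print("cover z",np.median(P[uv[1]-3:uv[1]+4,uv[0]-3:uv[0]+4,2]))
print(get_state()["time"])
E
```

```text
top [ 0.54252395 -0.00644398 -0.36660459] 0.06217489019036293 tip [-0.05736517  0.0582757 ] c [0.02897917 0.0328738 ]
cover z 0.09346849623190806
scene [ 0.54187447 -0.00577897  0.01108512] 0.25362303853034973 tip [-0.06134797  0.02525447] c [0.0282783  0.03348447]
cover z 0.09260769121974438
17.5583
```

View pics/after_top.png

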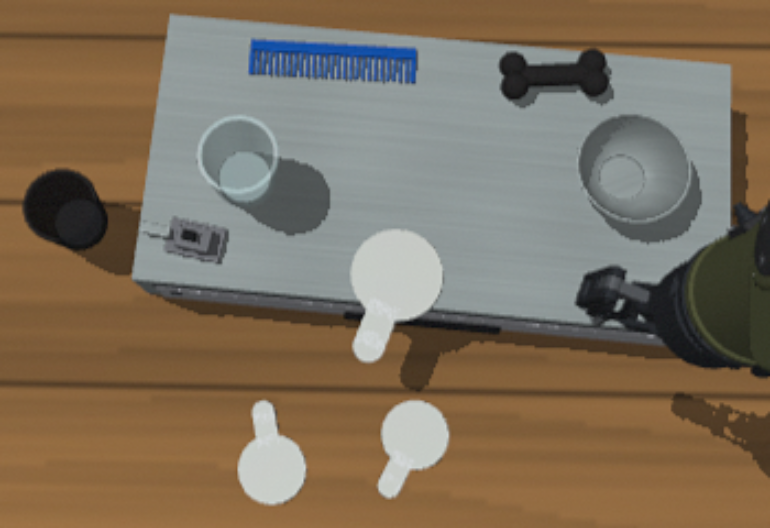

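View pics/after_scene.png

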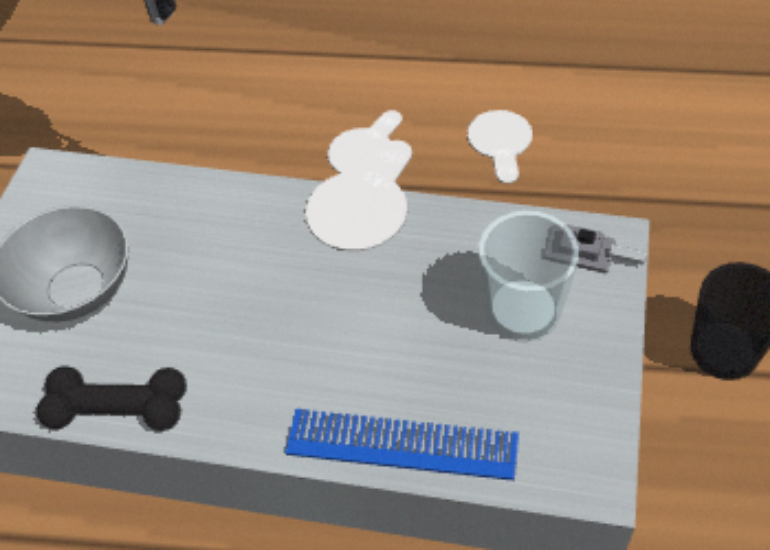

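```bash
cat >> h.py <<'E'
C1=np.array([.5424,-.0063]); U=np.array([np.cos(YAW),np.sin(YAW)])
E
python3 - <<'E'
from h import *
g=C1-.069*U; print(bench(g)); q=q_yaw(np.pi+YAW)
ctrl.movep([*g,.20],q); ctrl.movel([*g,.115],max_speed=.15); ctrl.movel([*g,.071],max_speed=.04)
s=get_state(); print(s["tcp_pos"],s["contact_force"])
im,_=vision.grab_frame("scene"); cv2.imwrite("pics/pre_s.png",cv2.resize(im[100:250,180:330],None,fx=3.5,fy=3.5))
ctrl.close_gripper(50)
s=get_state(); print(s["tcp_pos"],s["contact_force"],s["width"],s["time"])
im,_=vision.grab_frame("scene"); cv2.imwrite("pics/grip_s.png",cv2.resize(im[100:250,180:330],None,fx=3.5,fy=3.5))
E
```

```text
[-0.03738445  0.0523759 ]
[0.47810974 0.01830822 0.07121147] [-0.30459441  0.55616674  0.66720255]
[0.47799738 0.01833186 0.07107209] [-0.41885957 -0.09258696  0.960126  ] 0.028269799463815574 21.0333
```

View pics/grip_s.png

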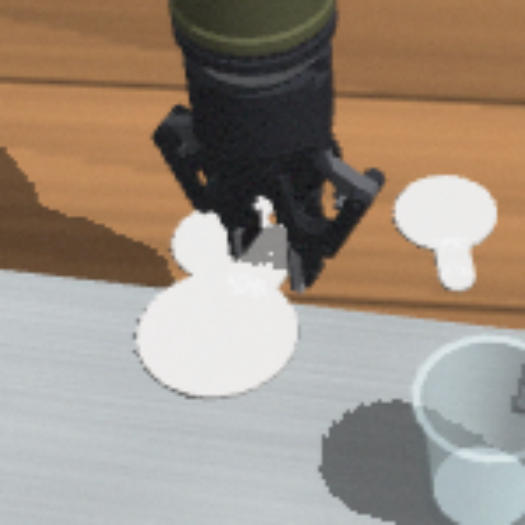

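The gripper shows the tab between the pads at crop (265,250), with the opening at 28 mm against a 30 mm tab. Lifting.

```bash
python3 - <<'E'
from h import *
g=C1-.069*U
ctrl.movel([*g,.105],max_speed=.05)
ctrl.pause(.2)
s=get_state(); print(s["tcp_pos"],s["contact_force"],s["wrist_torque"],s["width"],s["time"])
ctrl.movel([*g,.205],max_speed=.1); ctrl.pause(.2)
for n in("top","scene"):
    im,d=vision.grab_frame(n); P=cloud(n,d); c=proj(n,[[*C1,.225]])[0]
    cv2.imwrite(f"pics/lift_{n}.png",cv2.resize(im[max(0,int(c[1])-90):int(c[1])+90,int(c[0])-100:int(c[0])+100],None,fx=3,fy=3))
    w=white(im)>0; w&=(P[...,2]>.12)&(np.hypot(P[...,0]-C1[0],P[...,1]-C1[1])<.06)
    q=P[w]; print(n,w.sum(),q.mean(0) if len(q) else None)
    if len(q)>50:
        a=np.linalg.lstsq(np.c_[q[:,:2]-C1,np.ones(len(q))],q[:,2],rcond=None)[0]; print("plane",a,"tilt along U",a[:2]@U,"across",a[:2]@[-U[1],U[0]], "rms",np.std(np.c_[q[:,:2]-C1,np.ones(len(q))]@a-q[:,2]))
s=get_state(); print(s["tcp_pos"],s["contact_force"],s["width"],s["time"])
E
```

```text
[0.4777644  0.01834856 0.10469418] [ 0.04809936  0.12599445 -1.60932635] [-0.00379307  0.02298441 -0.00423871] 0.02815730497448443 22.1167
top 0 None
scene 1625 [ 0.54224413 -0.00413388  0.22511136]
plane [-0.00885314  0.0013936   0.22510696] tilt along U -0.008767375077124202 across -0.0018583274824903663 rms 0.0009070632652040976
[0.47784204 0.01832041 0.20469833] [ 0.01592408 -0.48233725 -0.71467752] 0.028332898444406163 23.5667
```

View pics/lift_scene.png

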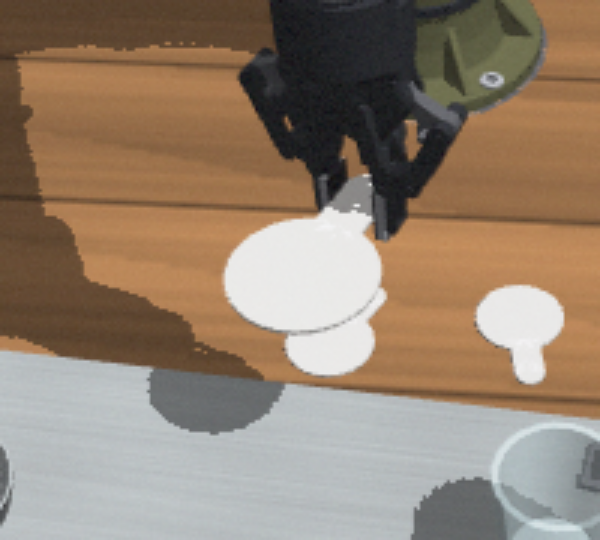

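```bash
python3 - <<'E'
from h import *
g=JAR-.069*U
ctrl.movel([*g,.205],max_speed=.12); ctrl.movel([*g,.175],max_speed=.06); ctrl.pause(.3)
s=get_state(); print(s["tcp_pos"],s["width"],s["time"])
for n in("top","scene"):
    im,d=vision.grab_frame(n); P=cloud(n,d); c=proj(n,[[*JAR,.19]])[0]
    cv2.imwrite(f"pics/hov_{n}.png",cv2.resize(im[max(0,int(c[1])-90):int(c[1])+90,int(c[0])-100:int(c[0])+100],None,fx=3,fy=3))
    w=white(im)>0; w&=(P[...,2]>.183)&(np.hypot(P[...,0]-JAR[0],P[...,1]-JAR[1])<.06)
    q=P[w]; print(n,w.sum(),np.median(q,0))
    if len(q)>50:
        a=np.linalg.lstsq(np.c_[q[:,:2]-JAR,np.ones(len(q))],q[:,2],rcond=None)[0]; print("plane",a,"tilt",a[:2]@U)
        try: print(fitcover(n,im,[*JAR,YAW],.1945))
        except Exception as e: print(e)
E
```

```text
[0.57350414 0.16986777 0.17532524] 0.028447602439462122 26.1583
top 591 [0.64430429 0.1221346  0.1970029 ]
plane [-0.0042747  -0.00174042  0.19694879] tilt -0.003371851789603239
(array([ 0.65897952,  0.1073594 , -0.18574865]), np.float64(2.1459593772888184))
scene 2039 [0.63879895 0.14783765 0.19571721]
plane [-0.00571778  0.00330633  0.19569736] tilt -0.0065213089451803125
(array([ 0.63809356,  0.1456766 , -0.377743  ]), np.float64(0.7553725838661194))
```

View pics/hov_scene.png

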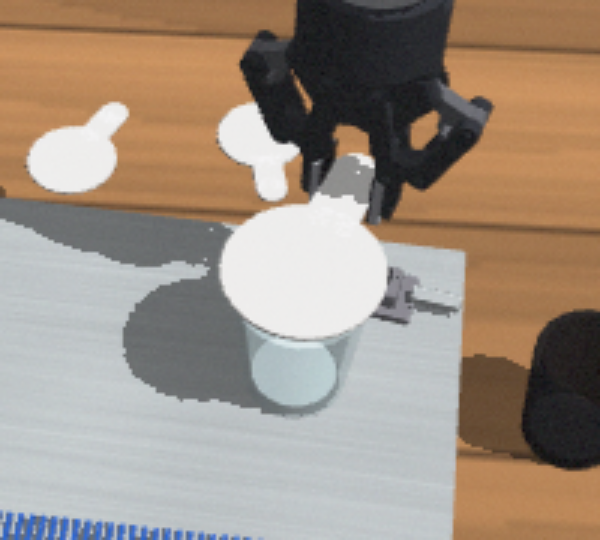

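View pics/hov_top.png

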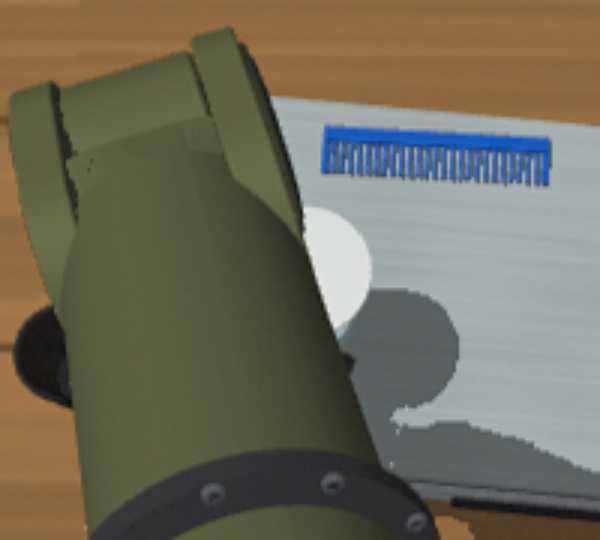

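The cover is level and centred over the jar in the scene camera, with the disc at (.638,.146) and the rim at (.638,.1455). Lowering in small steps.

```bash
python3 - <<'E'
from h import *
g=JAR-.069*U
ctrl.movel([*g,.1605],max_speed=.04); ctrl.pause(.2)
F=[]
for _ in range(4): F.append(get_state()["contact_force"][2]); ctrl.pause(.05)
T0=get_state()["wrist_torque"]
f0=np.mean(F); z=.1605; print(F)
while z>.152:
    z-=.0005; ctrl.movel([*g,z],max_speed=.01); 
    s=get_state(); f=s["contact_force"][2]-f0
    print(round(z,4),s["tcp_pos"][2].round(4),f.round(2),(s["wrist_torque"]-T0).round(3),round(s["time"],2))
    if f>2.0:
        ctrl.pause(.1); f=get_state()["contact_force"][2]-f0; print(f)
        if f>1.5: break
E
```

```text
[np.float64(-0.1726445975029418), np.float64(-1.4242119934577855), np.float64(-0.7788319302342259), np.float64(-0.8339974717596655)]
0.16 0.16 -0.39 [ 0.023 -0.03   0.046] 27.42
0.1595 0.1594 -0.21 [-0.038 -0.028  0.107] 27.67
0.159 0.159 0.32 [ 0.033 -0.08   0.077] 27.92
0.1585 0.1585 0.41 [-0.016 -0.021  0.046] 28.17
0.158 0.158 -0.12 [ 0.023 -0.055  0.1  ] 28.42
0.1575 0.1575 0.13 [-0.053 -0.041  0.033] 28.67
0.157 0.157 0.22 [0.018 0.014 0.092] 28.92
0.1565 0.1566 1.27 [-0.111 -0.045  0.071] 29.17
0.156 0.1562 3.24 [-0.077  0.02   0.068] 29.42
3.4301916980503853
```

```bash
python3 - <<'E'
from h import *
g=JAR-.069*U
ctrl.ungrasp(); ctrl.pause(.2)
s=get_state(); print(s["width"],s["contact_force"])
ctrl.movel([*g,.20],max_speed=.05); ctrl.movel([*(g-.05*U),.26],max_speed=.12); ctrl.movel([.42,-.10,.30],max_speed=.3)
for n in("top","scene"):
    im,d=vision.grab_frame(n); P=cloud(n,d); c=proj(n,[[*JAR,.178]])[0]
    cv2.imwrite(f"pics/end_{n}.png",cv2.resize(im[60:400,60:500],None,fx=1.7,fy=1.7))
    print(n,fitcover(n,im,[*JAR,YAW],.177))
    w=white(im)>0; w&=(P[...,2]>.16)&(np.hypot(P[...,0]-JAR[0],P[...,1]-JAR[1])<.045); q=P[w]
    a=np.linalg.lstsq(np.c_[q[:,:2]-JAR,np.ones(len(q))],q[:,2],rcond=None)[0]; print("plane",a,len(q))
print(get_state()["time"],get_state()["contact_force"])
E
```

```text
0.08543842197149379 [-0.21971944  0.7851585   0.18928683]
top (array([ 0.63854415,  0.14534895, -0.37158889]), np.float64(0.04215540364384651))
plane [-0.0003028  -0.00085068  0.17914741] 1479
scene (array([ 0.6374462 ,  0.14574114, -0.3754666 ]), np.float64(0.03288640081882477))
plane [-7.61924379e-05  2.88282786e-04  1.77840455e-01] 1860
33.425 [ 0.83669723 -0.53003021 -0.00686343]
```

View pics/end_top.png

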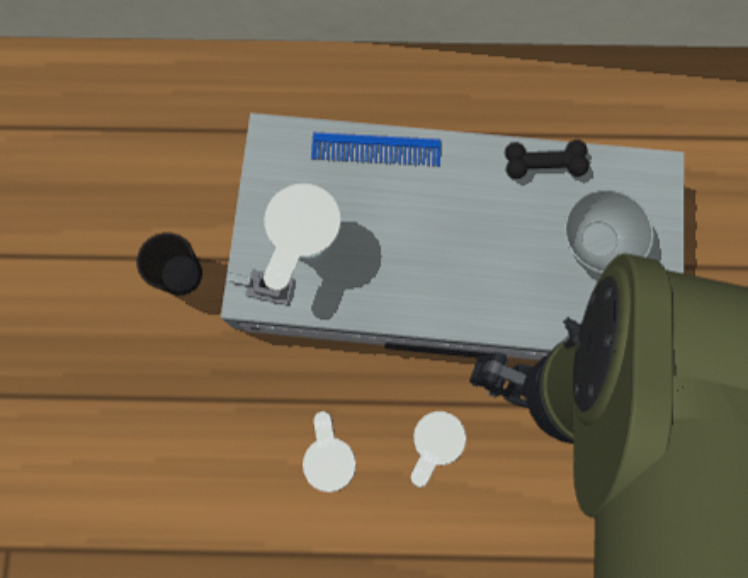

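View pics/end_scene.png

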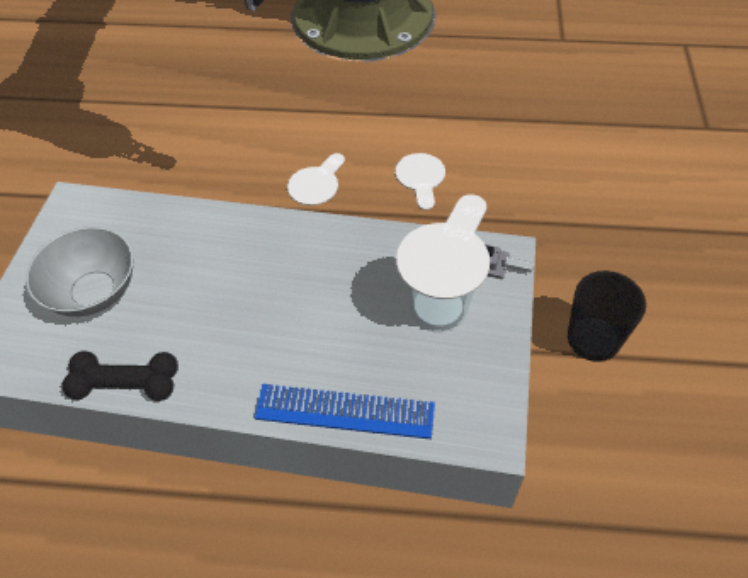

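The cover lies level on the jar: (302,220) in the top view and (443,260) in the scene view. The arm is clear and the other objects haven't moved, so I'm handing in.

```bash
python3 - <<'E'
from h import *
print(ticket.close_job())
E
```

```text
the job is handed in; nothing more can be done
None
```

The cover is lying level on the glass jar, the arm is clear, and I handed the job in at about 33 s; no verdict is reported.

- **Slide:** I pressed the disc with the shut fingers at about 6–7.5 N and slid it until the tab end stood about 57 mm beyond the front edge, with the cover still flat on the bench.
- **Lift:** I gripped the tab by its sides and lifted it. It hung level to within 0.01 rad.
- **Placing:** I lowered it onto the jar with about 3.4 N and let go.

**Last checks:** The disc centre is within about 1–2 mm of the rim centre I measured at the start. Its tilt is about 0.001 rad or less in both cameras, and its height matches lying on the rim. In the last pictures the jar stands upright and the bowl, comb, bone and latch look unmoved. I judged that by eye and did not re-measure them.

**Checks that disagreed:** Three cover fits failed, and I did not use them:
- **During the slide and the top-camera hover:** the arm hid the cover.
- **Scene camera after the slide:** the cover's yaw came out wrong because a small loose cover on the table merged with the tab. I used the top camera's yaw instead.

The scene camera's hover fit also overlapped poorly, but its centre agreed with the depth points and with the final measurement.

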